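# Load a paper roll on its spring spindle into the bench printer

### The arm

A 7-joint arm with a two-finger parallel gripper is mounted at the origin on the work surface. World frame = base frame: x ahead of the robot, y to its left, z up, the work surface at z = 0. Lengths are in m, angles in rad, forces in N, time in s.
With the tool pointing down it reaches from about 0.425 to 0.925 m from the base axis. Payload 6.8 kg.
Tool frame: the origin (TCP) lies on the front face of the gripper's body, between the roots of the fingers; the fingertips stand 73 mm ahead of it and the grasp point (between the pads) lies 54 mm ahead of it (env.nose_length is the distance from the TCP to the fingertips, in m); z points along the fingers, y is the line along which they close (so a half turn about z gives the same grasp; the last joint's range is limited). The gripper opens to 85 mm and grips with 20 to 120 N. Pads are 22 mm wide; open, the fingers measure 114 mm over their backs; the gripper's body (76 mm by 85 mm) begins 54 mm behind the grasp point. The pads swing forward as they close: fully open they stand 13 mm farther back than shut.
Start: joints at [1.123, 0.477, 0.022, 1.555, -0.011, 1.109, -0.083], TCP at [0.225, -0.636, 0.304] pointing down, gripper open.
Joint ranges: [-2.96, 2.96], [-0.34, 2.1], [-1.41, 1.46], [0.24, 2.44], [-1.37, 4.51], [0.17, 1.92], [-2.96, 2.96]. Speed limits (rad/s): [2.39, 2.39, 3.14, 3.14, 3.14, 3.14, 3.14].

### API

Orientations are given as a unit quaternion [w, x, y, z].
In Python, from cell import env, kin, camera, calibration, job gives the robot as it stands. The module is installed in compiled form; this text tells all that it offers. Calls block until the motion is done:
- env.reach(position, orientation): joint-space move of the TCP to a pose.
- env.movel(position, velocity=0.15, rot=None, stop_force=None): straight line of the TCP; rot=None keeps the orientation; velocity is the mean speed in m/s. With stop_force (N) it stops when the force on the tool has changed by that much, and returns True; else False.
- env.goto_joints(angles): joint-space move.
- env.grip(opening, f_grip=None): finger opening in m; f_grip is the grip in N (None keeps the last); returns when the fingers have stopped.
- env.dwell(seconds).
- kin.inverse_kinematics(position, orientation): joint angles nearest the present ones, or None.
- env.get_state(): the state.
- camera(name): name is "side" or "top" or "wrist"; returns (picture, depth): 400x640x3 uint8, blue, green, red; 400x640 float32, m along the optical axis (not along the pixel's ray), 0 where there is no reading.
- calibration(name): a dict with "fx", "fy", "cx", "cy" (pixels), "rvec" (rotation vector, rad) and "tvec" (3), from world to camera coordinates, as OpenCV has them. Camera axes: x right, y down, z forward; pixel columns grow to the right and rows downward; lengths in m; the calibration is good to about 2 mm. A picture is of the moment at which its call begins: read the wrist's pose just before it. calibration takes no time and is no camera call; for the wrist camera it gives the pose at the moment of the call.
A pose or a line that the arm cannot do raises env.PlanningError and nothing moves.
- job.job_done(): hands the job in; it is judged then, once.
The state is a dict: "time": time; "qpos": joint angles; "joint_velocities": joint speeds; "joint_torque": joint torques, N m; "tcp_pos": TCP position; "orientation": TCP orientation; "force": force on the tool from outside, world axes, zero at the start; "torque": the same for the moment, N m; "opening": finger opening in m; "gripper_force": force on a finger pad.
Only numpy, scipy, OpenCV 4.12 (cv2) and the standard library are available. Lean on these libraries where they do the work, as an engineer would, in place of code of your own. Each camera call takes 0.05 s, during which the arm holds its last target. There are 200 camera calls.

### The job

Take the paper roll on its spring-loaded spindle from the wooden rest and load it in the bench printer: set the spring end (the longer steel pin) in one end cup, push it in gently against the spring until the other end clears and swings down in front of the other cup, then let it out so that both ends sit fully home in their cups, and let go. Feel your way and stay gentle: pressing on the printer clearly harder than the spring needs (over 25 N) would crack it; leave the thermometer, the jar and the clamp where they are.

Things in the scene. Friction and masses are not known exactly. Their poses are not given: they have to be found in the camera images.
- roll_mid (a point): Centre of the paper roll on its spindle (170 g, the thing to load). White paper cylinder, 44 mm diameter, 56 mm wide, tight on the spindle: grip it here, across the axis. Axes: y along the spindle towards the spring end, z up in the rest.
- spindle: The whole spindle with roll; origin and axes as roll_mid. Grey barrel 14 mm in diameter from y = -56 to +52 mm; beyond it a fixed stub (9 mm diameter, round end, 16 mm bare) to y = -72 mm and a steel spring plunger (9 mm diameter, round end) to y = +78 mm when free (26 mm bare). Free length tip to tip 150 mm.
- plunger_tip (a point): Outermost point of the steel spring plunger (+y end of the spindle), on the axis; it moves with the plunger. Axes as for roll_mid.
- stub_tip (a point): Outermost point of the fixed stub (-y end of the spindle), on the axis. Axes as for roll_mid.
- plunger: The spring plunger alone; its origin lies at roll_mid when free and moves towards -y as it is pushed in, 0 to 15 mm (solid stop). Spring 0.9 N per mm, no preload (13.5 N at the stop, then the force climbs steeply). With the plunger on the floor of its cup, it must be in by 12 mm or a little more (11 N or more) for the stub to swing down past the far rim; seated home it is in by 4 mm (3.6 N).
- bay_mid (a point): Middle of the printer's base under the roll bay, raised to the cups' common axis, 60 mm above the bench. Axes: y along the cup axis, z up. The two cups face each other along y on a clamped carriage; half-way between them lies at this point's x and z but, as the carriage was set by hand, anywhere within 8 mm either way along y: find the cup floor by feel.
- printer: The printer, fixed; origin on the bench below bay_mid, same axes. Base 165 x 200 x 10 mm; uprights 30 mm wide, tops 75 mm high; white housing on the -x side, 46 mm high, from 68 mm off the cup axis. Cups alike: black, 8 mm deep, bore 13 mm widening to 16 mm at the mouth, rim 22 mm outside; floor to floor 146 mm, rim to rim 130 mm. Either spindle end may go in either cup.
- rest: Wooden rest, fixed to the bench, 60 x 70 mm, with two V saddles (21 mm either side of its middle, 12 mm wide along the axis) in which the roll lies, its axis 38 mm above the bench. Origin at the middle of the underside, y along the roll.
- pocket_thermometer: Yellow pocket thermometer lying on the bench, 34 x 105 x 18 mm with an 80 mm thin probe to its -y; origin under the middle of the yellow case. Leave alone.
- jar: Closed jar, 52 mm in diameter, 70 mm tall; origin at the middle of its underside. Leave alone.
- boss_clamp: Red stand clamp lying on the bench, 22 x 75 x 22 mm with a screw to the side; origin at the middle of its underside. Leave alone.
Not all that is in view belongs to the job. What is shaped like the spindle but blue or red is not meant.

How it is judged:
On the way, in this order (a step that is already met when the one before it is completed fails the run):
1. the roll is lifted clear of the rest (height (world z) of roll_mid above 0.065 m and contact force between spindle and rest below 0.01 N), for 0.1 s.
2. the spring end is in an end cup and the spring is pushed in by 11 mm or more there (under 139 mm tip to tip) (distance between plunger_tip and stub_tip below 0.139 m and x of plunger_tip in the frame of bay_mid between -0.006 and 0.006 m and z of plunger_tip in the frame of bay_mid between -0.006 and 0.006 m and (y of plunger_tip in the frame of bay_mid between 0.06 and 0.086 m or y of plunger_tip in the frame of bay_mid between -0.086 and -0.06 m)), for 0.05 s.
At the end, for the whole second after the job is handed in: Both ends of the spindle are home in the end cups: tips on the cup axis (within 5 mm sideways, 6 mm below, 4 mm above), roll within 12 mm of bay_mid along y, in line with the cups within 0.05 rad, sprung in place (143.5 to 148 mm tip to tip), at rest and let go (x of plunger_tip in the frame of bay_mid between -0.005 and 0.005 m and z of plunger_tip in the frame of bay_mid between -0.006 and 0.004 m and x of stub_tip in the frame of bay_mid between -0.005 and 0.005 m and z of stub_tip in the frame of bay_mid between -0.006 and 0.004 m and y of roll_mid in the frame of bay_mid between -0.012 and 0.012 m and distance between plunger_tip and stub_tip between 0.1435 and 0.148 m and angle between the y axis of roll_mid and the y axis of bay_mid, either way round below 0.05 rad and linear speed of spindle below 0.02 m/s and contact force between the fingers and spindle below 0.05 N); the robot touches nothing.
It fails at once if the spindle presses on the printer with more than 25 N (contact force between spindle and printer above 25 N).
It fails at once if the robot presses on the printer with more than 25 N (contact force between any of the fingers, the arm and printer above 25 N).
It fails at once if the thermometer, the jar or the clamp is moved by more than 20 mm (distance of any of pocket_thermometer, jar, boss_clamp from where it was at the start of the episode above 0.02 m).
It also fails if it takes over 64 s, if anything falls off the work surface, if the arm or the gripper's body presses on something with over 40 N, if the wrist force passes 120 N, or if a joint passes its speed limit or range.

## Working session

There is one attempt and no reset: what is moved stays moved. The work goes in short steps, each a Python script; the robot and the scene stay as the last script left them, time stands still between calls to the robot, and variables do not carry over. Pictures are saved under pics/ and viewed, at most 10 in all, crops included, and the job is handed in when it is done.

```bash
mkdir -p pics; cat > h.py <<'E'
import numpy as np, cv2
from cell import env, kin, camera, calibration, job
def cloud(n):
    c=calibration(n); img,d=camera(n)
    R=cv2.Rodrigues(np.array(c['rvec'],float))[0]; t=np.array(c['tvec'],float).ravel()
    v,u=np.mgrid[0:400,0:640]
    P=np.stack([(u-c['cx'])/c['fx']*d,(v-c['cy'])/c['fy']*d,d],-1)
    W=(P-t)@R; W[d==0]=np.nan
    return img,d,W
E
python3 - <<'E'
from h import *
a=[]
for n in('top','side'):
    i,d,W=cloud(n); np.savez('pics/%s0.npz'%n,i=i,W=W); cv2.imwrite('pics/%s0.png'%n,i); c=calibration(n); print(n,c)
s=env.get_state();print(s['tcp_pos'],s['orientation'],s['force'],s['time'])
E
```

```text
top {'fx': 509.3649117116135, 'fy': 509.3649117116135, 'cx': 315.0477888308585, 'cy': 200.19396054280247, 'rvec': array([ 2.10670801, -2.15574391,  0.18284188]), 'tvec': array([0.02782092, 0.56112228, 1.03266238])}
side {'fx': 444.7889552740319, 'fy': 444.7889552740319, 'cx': 317.45878111017646, 'cy': 197.11237618375466, 'rvec': array([ 0.24067554, -2.81354548,  1.24998364]), 'tvec': array([0.57940446, 0.10028427, 0.88644338])}
[ 0.22480265 -0.63603133  0.30301996] [-7.94119605e-04  9.85605294e-01  1.69060739e-01 -2.02386501e-04] [ 0.32760518  0.93576074 -0.71631161] 0.1
```

View pics/top0.png

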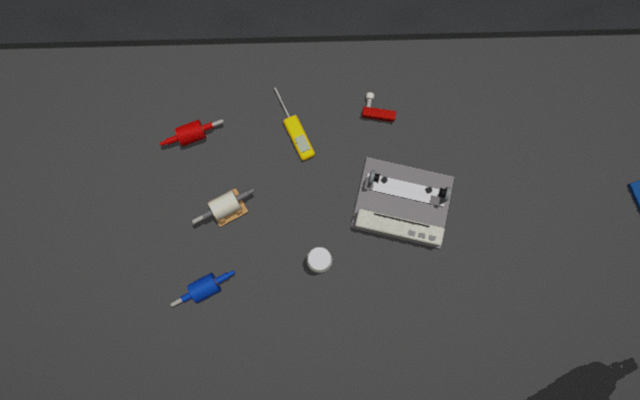

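View pics/side0.png

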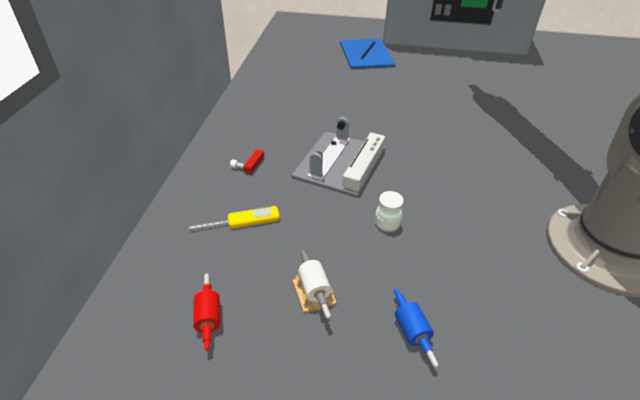

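The top view shows three spindle-like things: red (190,132), white on the wooden rest (224,206) and blue (204,288). The white one on the rest fits the description. The printer is at (405,202). I'll confirm with a crop and measure.

```bash
python3 - <<'E'
from h import *
z=np.load('pics/top0.npz'); i,W=z['i'],z['W']
a=cv2.resize(i[180:240,185:265],None,fx=5,fy=5,interpolation=2)
b=cv2.resize(i[150:250,345:465],None,fx=5,fy=5,interpolation=2)
o=np.zeros((500,1000,3),np.uint8);o[:300,:400]=a;o[:,400:]=b
cv2.imwrite('pics/crop.png',cv2.resize(o,None,fx=.8,fy=.8))
def reg(r0,r1,c0,c1): return W[r0:r1,c0:c1].reshape(-1,3),i[r0:r1,c0:c1].reshape(-1,3).astype(int)
P,C=reg(180,240,185,265)
print('bench z',np.nanmedian(W[300:350,100:160,2]))
m=P[:,2]>.052; R=P[m]; print('roll top',m.sum(),R.mean(0),np.nanmax(R[:,2]))
m=(P[:,2]>.025); Q=P[m,:2]; mm=Q.mean(0); 
# thin pins: points >32mm from roll centre
rc=R[:,:2].mean(0); Q3=P[m]; far=Q3[np.linalg.norm(Q3[:,:2]-rc,axis=1)>.036]
u=np.linalg.svd(far[:,:2]-rc)[2][0]; s=(far[:,:2]-rc)@u; print('axis',u,np.degrees(np.arctan2(u[1],u[0])),'s',s.min(),s.max(),'perp',((far[:,:2]-rc)@[-u[1],u[0]]).mean())
for sg in(1,-1):
  f=far[s*sg>0];print(sg,f.mean(0))
P,C=reg(150,250,345,465)
b=P[(P[:,2]>.005)&(P[:,2]<.016)];r=cv2.minAreaRect((P[P[:,2]>.005][:,:2]*1000).astype(np.float32));print('all rect mm',r)
h=P[(P[:,2]>.038)&(P[:,2]<.052)];print('housing?',cv2.minAreaRect((h[:,:2]*1000).astype(np.float32)),h[:,2].mean())
t=P[P[:,2]>.056]; print('high',len(t)); 
import scipy.cluster.hierarchy as hc
l=hc.fclusterdata(t[:,:2],.03,criterion='distance',method='single')
for k in set(l):
  q=t[l==k];print(k,len(q),q.mean(0),q[:,2].max(),cv2.minAreaRect((q[:,:2]*1000).astype(np.float32)))
E
```

```text
bench z 0.00053341585899275
roll top 413 [0.55596757 0.20697736 0.05802861] 0.06676785059895382
axis [-0.45781751  0.88904619] 117.24636469661988 s -0.07142941983728503 0.0770682396925586 perp -0.0005961715847388724
1 [0.532082   0.254684   0.04276158]
-1 [0.57998482 0.16161879 0.04332237]
all rect mm ((567.8573608398438, -183.33042907714844), (264.9031982421875, 221.944580078125), 88.66017150878906)
housing? ((539.0794067382812, -173.25625610351562), (186.34095764160156, 120.13003540039062), 74.91124725341797) 0.046680117548087895
high 221
1 120 [ 0.56616044 -0.25648802  0.06945113] 0.08140464596880281 ((566.71484375, -255.99571228027344), (19.40117073059082, 29.711271286010742), 78.6407470703125)
2 101 [ 0.60388542 -0.11021781  0.06974747] 0.07832651121285104 ((604.6859741210938, -111.73761749267578), (18.844526290893555, 28.54265022277832), 75.78153991699219)
```

View pics/crop.png

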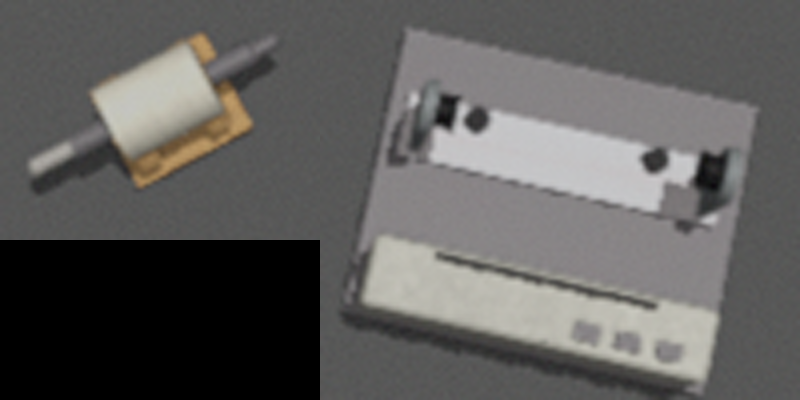

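The crop confirms white paper roll on the wooden rest: the longer bright steel pin points lower left (world +y), and the tip-to-tip estimate of −71/+77 mm matches. The printer cups are at about (430,108) and (715,170) in the crop. Now a closer wrist view of the printer, since cup position is what matters.

```bash
cat >> h.py <<'E'
from scipy.spatial.transform import Rotation as Ro
def quat(psi,tilt=0.):
    # tool down, x axis at yaw psi (deg); tilt (deg): raises -y(stub) end, i.e. rotation about bay x
    a=np.radians(psi); ax=np.array([np.sin(a),-np.cos(a),0])   # bay x for spindle axis y along psi
    r=Ro.from_rotvec(-np.radians(tilt)*ax)*Ro.from_euler('z',psi,degrees=True)*Ro.from_euler('x',180,degrees=True)
    q=r.as_quat(); return np.array([q[3],*q[:3]])
E
python3 - <<'E'
from h import *
env.reach([.585,-.183,.36],quat(75.5))
i,d,W=cloud('wrist'); np.savez('pics/wr0.npz',i=i,W=W); cv2.imwrite('pics/wr0.png',i)
print(calibration('wrist'),env.get_state()['time'],env.get_state()['qpos'])
E
```

```text
{'fx': 302.19268403570226, 'fy': 302.19268403570226, 'cx': 319.86571001304924, 'cy': 199.32258262300357, 'rvec': array([-2.81575715,  0.36293742,  0.05639257]), 'tvec': array([-0.61223991, -0.0834985 ,  0.42409307])} 2.2417 [ 0.50721567  0.35909389 -0.3969939   1.62266783  0.14747526  1.18985269
 -0.17786113]
```

View pics/wr0.png

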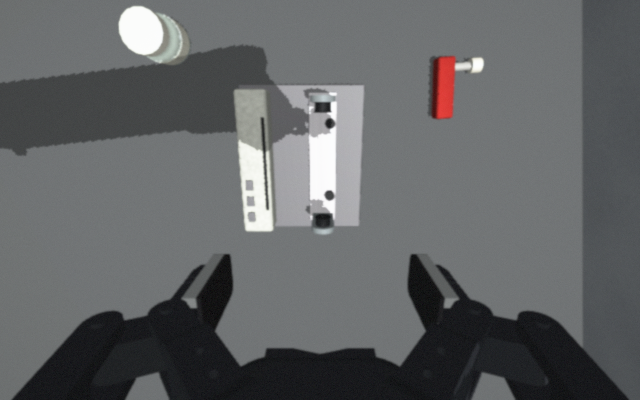

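The wrist view shows the whole printer: cups at (321,105) and (322,221), base corners about (240,88), (363,85), (360,226), housing on the left. Fit its pose.

```bash
python3 - <<'E'
from h import *
import scipy.cluster.hierarchy as hc
T=np.load('pics/top0.npz')['W'][150:250,345:465].reshape(-1,3)
w=np.load('pics/wr0.npz');Wr=w['W'][70:250,225:375].reshape(-1,3)
for nm,P in(('top',T),('wrist',Wr)):
  P=P[~np.isnan(P[:,0])]
  print(nm,'bench',np.median(P[:,2][P[:,2]<.004]))
  t=P[P[:,2]>.06]; l=hc.fclusterdata(t[:,:2],.03,criterion='distance',method='single'); cs=[]
  for k in set(l):
    q=t[l==k]
    if len(q)>20: r=cv2.minAreaRect((q[:,:2]*1000).astype(np.float32)); cs.append(q[:,:2].mean(0)); print(len(q),cs[-1],np.array(r[0]),r[1],r[2],q[:,2].max())
  d=cs[0]-cs[1]; d*=np.sign(d[1]); print('dir deg',np.degrees(np.arctan2(d[1],d[0])),'mid',(cs[0]+cs[1])/2,np.linalg.norm(d))
  # in bay frame
  a=np.radians(75.5);Y=np.array([np.cos(a),np.sin(a)]);X=np.array([Y[1],-Y[0]])
  b=P[(P[:,2]>.006)&(P[:,2]<.014)]
  h=P[(P[:,2]>.042)&(P[:,2]<.05)]
  c0=np.array([.585,-.183])
  for n2,q in(('base',b),('hous',h)):
    q=q[:,:2]-c0; x=q@X;y=q@Y
    print(n2,len(q),'x',np.percentile(x,[.5,2,98,99.5]),'y',np.percentile(y,[.5,2,98,99.5]))
  # base edge angle: largest x edge
  q=b[:,:2]-c0;x=q@X;y=q@Y; bins=np.arange(-.08,.085,.01); e=[(yy+.005,x[(y>yy)&(y<yy+.01)].max()) for yy in bins if ((y>yy)&(y<yy+.01)).sum()>5]
  e=np.array(e);p=np.polyfit(e[:,0],e[:,1],1);print('edge slope deg',np.degrees(p[0]),'x0',p[1])
  for s in(-1,1): 
    k=(s*y>.07)&(abs(x)<.06); 
  xb=np.arange(-.04,.07,.01)
  for s in (-1,1):
    e=np.array([(xx+.005,s*(s*y[(x>xx)&(x<xx+.01)]).max()) for xx in xb if ((x>xx)&(x<xx+.01)).sum()>3]);p=np.polyfit(e[:,0],e[:,1],1);print('yedge',s,np.degrees(p[0]),p[1])
E
```

```text
top bench 0.000659512995448994
113 [ 0.56612366 -0.25660307] [ 566.73693848 -256.01547241] (19.379432678222656, 29.71634292602539) 78.41614532470703 0.08140464596880281
99 [ 0.60408109 -0.1103809 ] [ 604.68597412 -111.73761749] (18.844526290893555, 28.54265022277832) 75.78153991699219 0.07832651121285104
dir deg 75.4479337362447 mid [ 0.58510237 -0.18349199] 0.15106849895211052
base 3658 x [-0.10797796 -0.10676418  0.05502671  0.05668784] y [-0.1010429  -0.09865459  0.09627749  0.0980337 ]
hous 1520 x [-0.10610701 -0.10542308 -0.06667034 -0.01290563] y [-0.09284715 -0.08985735  0.08765769  0.09029722]
edge slope deg -3.577210166208663 x0 0.06731320767237321
yedge -1 -4.555251466167933 -0.10396338322179706
yedge 1 -10.987262768275896 0.10800426168817441
wrist bench -0.00030993377848672927
359 [ 0.60712286 -0.10854173] [ 607.45526123 -109.60517883] (18.6706600189209, 28.776599884033203) 75.55973052978516 0.07636968344061731
297 [ 0.56905616 -0.25471707] [ 569.23400879 -253.7722168 ] (19.825956344604492, 28.984100341796875) 76.04248046875 0.07583893635343421
dir deg 75.40334590510652 mid [ 0.58808951 -0.1816294 ] 0.15105067041056824
base 10907 x [-0.08920358 -0.06522721  0.05522946  0.05689526] y [-0.097551   -0.09286173  0.09870318  0.10015551]
hous 4353 x [-0.10453639 -0.10352743 -0.0659295  -0.06522516] y [-0.08875956 -0.08537726  0.09040869  0.09298987]
edge slope deg 0.013239266441861255 x0 0.05720525386666861
yedge -1 -3.2746949548967597 -0.09217010648906457
yedge 1 0.72444661926893 0.10025164938537053
```

```bash
python3 - <<'E'
from h import *
q=quat(117.2)
env.reach([.556,.207,.30],q)
i,d,W=cloud('wrist'); cv2.imwrite('pics/wr1.png',i)
P=W.reshape(-1,3); c=np.array([.556,.207]); a=np.radians(117.2);Y=np.array([np.cos(a),np.sin(a)]);X=np.array([Y[1],-Y[0]])
C=i.reshape(-1,3).astype(int)
k=(np.linalg.norm(P[:,:2]-c,axis=1)<.1)&(P[:,2]>.025)&(P[:,2]<.1); Q=P[k]; x=(Q[:,:2]-c)@X; y=(Q[:,:2]-c)@Y
r=Q[:,2]>.05; print('roll',r.sum(),'x',x[r].mean(),np.percentile(x[r],[1,99]),'y',np.percentile(y[r],[1,99]),'ztop',np.percentile(Q[r,2],98))
for s in(1,-1):
  m=(s*y>.036)&(abs(x)<.015);print(s,m.sum(),'x',x[m].mean(),'yext',(s*y[m]).max(),'ym',y[m].mean(),'z',np.percentile(Q[m,2],90))
print(env.get_state()['time'])
E
```

```text
roll 1703 x 0.003719667622520675 [-0.01357115  0.02083762] y [-0.02568698  0.02951037] ztop 0.060321811294067294
1 421 x 0.0036842670658863417 yext 0.07929107322760438 ym 0.055107697660726124 z 0.0447238038345776
-1 257 x 0.003795752164921722 yext 0.06926077652340992 ym -0.0503926776151914 z 0.044710847361886824
3.7583
```

```bash
python3 - <<'E'
from h import *
a=np.radians(117.2);Y=np.array([np.cos(a),np.sin(a)]);X=np.array([Y[1],-Y[0]])
g=np.array([.556,.207])+.0022*X+.0009*Y
env.movel([*g,.13],.15)
print('stop',env.movel([*g,.089],.05,stop_force=6), env.get_state()['tcp_pos'])
f0=np.array(env.get_state()['force'])
env.grip(.050,f_grip=20); f1=np.array(env.get_state()['force'])-f0; print('50mm X',f1[:2]@X,f1)
env.grip(0.03,f_grip=90); s=env.get_state(); f=np.array(s['force'])-f0
print('fX',f[:2]@X,f,s['opening'],s['gripper_force'])
tp=np.array(s['tcp_pos'])
env.movel(tp+[0,0,.10],.12)
s=env.get_state();print(s['force'],s['opening'],s['time'],s['tcp_pos'])
E
```

```text
stop False [0.55770158 0.20897761 0.08924994]
50mm X 0.22407509432497105 [ 0.21474219  0.07236933 -0.80350375]
fX 2.2395732097735106 [2.46716786 0.09895849 4.50124213] 0.04220246907694405 90.4208242893219
[ 0.07649897  0.25534538 -2.53428152] 0.04204904003943341 7.675 [0.55791557 0.20891979 0.18884935]
```

```bash
python3 - <<'E'
from h import *
psi=75.45
b=np.array([.5866,-.1826])
env.reach([*b,.20],quat(psi)); 
s=env.get_state(); tp=np.array(s['tcp_pos']); print(tp,s['time'],s['force'])
a=np.radians(psi);Y=np.array([np.cos(a),np.sin(a)]);X=np.array([Y[1],-Y[0]])
for n in('wrist','top','side'):
  i,d,W=cloud(n); cv2.imwrite('pics/h_%s.png'%n,i); np.savez('pics/h_%s.npz'%n,i=i,W=W)
  P=W.reshape(-1,3); r=P-tp; x=r[:,:2]@X;y=r[:,:2]@Y;z=r[:,2]
  for s in(1,-1):
    for lo,hi in((.033,.05),(.053,.07)):
      m=(s*y>lo)&(s*y<hi)&(abs(x)<.02)&(z<-.02)&(z>-.1)
      if m.sum()>3: print(n,s,lo,m.sum(),'x %.4f z %.4f ztop %.4f'%(np.median(x[m]),np.median(z[m]),np.percentile(z[m],95)))
    m=(s*y>.03)&(s*y<.1)&(abs(x)<.02)&(z<-.02)&(z>-.1)
    if m.sum():print('   ext',s,(s*y[m]).max())
o=np.hstack([cv2.resize(cv2.imread('pics/h_top.png')[130:270,320:480],None,fx=2.5,fy=2.5),cv2.resize(cv2.imread('pics/h_side.png')[80:220,250:410],None,fx=2.5,fy=2.5)])
cv2.imwrite('pics/hc.png',o)
E
```

```text
[ 0.58714174 -0.18015634  0.20004031] 9.1333 [ 1.00579317  0.36758476 -2.40377733]
wrist 1 0.033 1332 x -0.0003 z -0.0463 ztop -0.0447
wrist 1 0.053 1078 x -0.0004 z -0.0485 ztop -0.0468
   ext 1 0.07922861152264904
top 1 0.033 65 x -0.0030 z -0.0449 ztop -0.0423
top 1 0.053 42 x -0.0025 z -0.0479 ztop -0.0452
   ext 1 0.07595886309508908
top -1 0.033 23 x -0.0061 z -0.0474 ztop -0.0437
top -1 0.053 14 x -0.0040 z -0.0457 ztop -0.0423
   ext -1 0.058467606546149326
side 1 0.033 34 x -0.0033 z -0.0475 ztop -0.0447
side 1 0.053 31 x -0.0027 z -0.0494 ztop -0.0469
   ext 1 0.08004070463400895
```

View pics/hc.png

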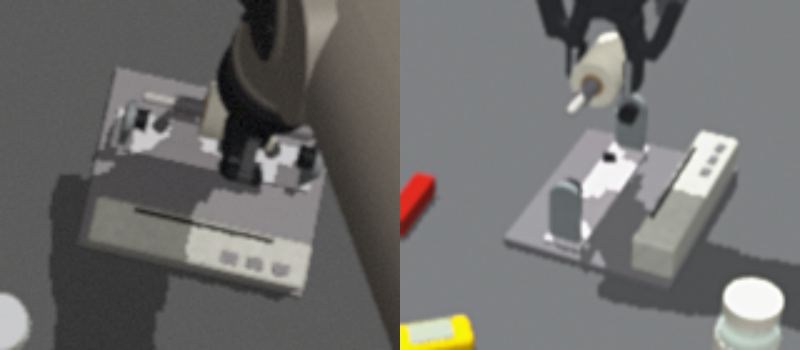

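```bash
cat >> h.py <<'E'
psi=75.43; _a=np.radians(psi);Yb=np.array([np.cos(_a),np.sin(_a),0]);Xb=np.array([Yb[1],-Yb[0],0]);Zb=np.array([0,0,1.])
M=np.array([.5881,-.1816,.060]); L0=.0788; H=.0515
def pose(p,th,c=0.):
    """TCP pose for plunger tip at p (bay frame), tilt th deg, compression c"""
    t=np.radians(th); ax=np.cos(t)*Yb-np.sin(t)*Zb; up=np.sin(t)*Yb+np.cos(t)*Zb
    return M+p[0]*Xb+p[1]*Yb+p[2]*Zb-(L0-c)*ax+H*up, quat(psi,th)
def tip(th,s=None):
    s=s or env.get_state(); t=np.radians(th); ax=np.cos(t)*Yb-np.sin(t)*Zb; up=np.sin(t)*Yb+np.cos(t)*Zb
    v=np.array(s['tcp_pos'])+L0*ax-H*up-M; return np.round([v@Xb,v@Yb,v@Zb],4)
def F(s=None):
    f=np.array((s or env.get_state())['force']); return np.round([f@Xb,f@Yb,f@Zb],2)
E
python3 - <<'E'
from h import *
env.dwell(.3); print('settled',env.get_state()['tcp_pos'])
P,q=pose([0,.057,.03],13); env.movel(P,.1,rot=q); print(tip(13))
P,q=pose([0,.057,0],13); env.movel(P,.06,rot=q); env.dwell(.3)
s=env.get_state();print(tip(13,s),F(s),s['time'],P,s['tcp_pos'],s['orientation'],q)
o=[]
for n in('wrist','side'):
  i,d,W=cloud(n); np.savez('pics/p_%s.npz'%n,i=i,W=W); o.append(i)
cr=np.hstack([cv2.resize(o[0][60:330,220:420],(400,540)),cv2.resize(o[1][80:215,280:380],(400,540),interpolation=2)])
cv2.imwrite('pics/pc.png',cr)
E
```

```text
settled [ 0.58664483 -0.18237749  0.19999057]
[0.0002 0.0573 0.0302]
[0.0002 0.057  0.0003] [-0.23  0.46 -1.62] 11.1083 [ 0.58603835 -0.18953183  0.1279062 ] [ 0.5862256  -0.18953826  0.1282261 ] [ 0.06947682  0.78598642  0.60779135 -0.08937556] [ 0.06925027  0.78597834  0.60780185 -0.08955092]
```

View pics/pc.png

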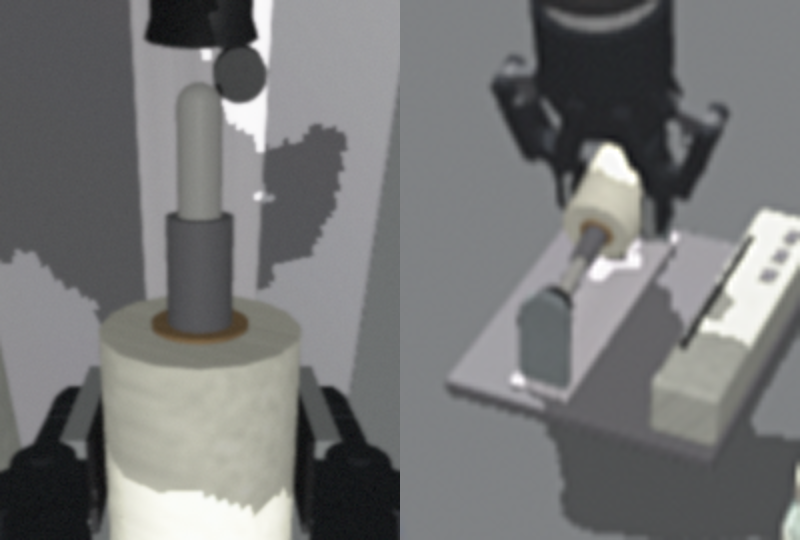

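The left half (wrist view) shows the plunger pin at (199,83), level and in line with the cup mouth at (202,43), about 0.5 mm off sideways. The right half (side view) shows the far stub well above the other upright. Now feel for the cup floor.

```bash
python3 - <<'E'
from h import *
f0=F(); print(f0)
for v,sf in ((.090,2.5),):
  P,q=pose([.0004,v,0],13); r=env.movel(P,.015,rot=q,stop_force=sf)
  s=env.get_state(); print(r,tip(13,s),F(s)-f0)
env.dwell(.3); s=env.get_state(); print(tip(13,s),F(s)-f0,s['time'])
E
```

```text
[ 0.26 -0.15 -2.88]
True [-0.0002  0.0754 -0.0006] [ 0.15 -1.29  2.4 ]
[-0.0008  0.0751 -0.0013] [ 0.61 -2.1   2.05] 12.8083
```

```bash
python3 - <<'E'
from h import *
f0=np.array([.1,0.,-2.2])
def go(p,th,v=.015):
  P,q=pose(p,th); r=env.movel(P,v,rot=q,stop_force=7); env.dwell(.25); s=env.get_state(); print(r,p,tip(th,s),F(s)-f0,round(s['time'],2))
go([.0004,.0748,.0015],13)
go([.0004,.0775,.0015],13)
go([.0004,.0795,.0015],13)
E
```

```text
False [0.0004, 0.0748, 0.0015] [0.0001 0.0747 0.0013] [-0.66 -2.04 -0.82] 13.41
False [0.0004, 0.0775, 0.0015] [0.0002 0.0771 0.0014] [-1.95 -4.27 -1.45] 13.99
False [0.0004, 0.0795, 0.0015] [0.0001 0.0787 0.0013] [-1.5  -5.69 -2.01] 14.53
```

```bash
cat >> h.py <<'E'
f0=np.array([.1,0.,-2.2]); FL=.0725
def cact(th,s):
    v=tip(th,s); t=np.radians(th); return (v[1]-FL)/np.cos(t), v[2]+(v[1]-FL)*np.tan(t)  # compression, true tip z
def go(z,th,c,v=.015,sf=6,w=.2,x=.0004):
    P,q=pose([x,FL,z],th,c); r=env.movel(P,v,rot=q,stop_force=sf); env.dwell(w); s=env.get_state()
    print(r,th,c,'tip',tip(th,s),'c,z',np.round(cact(th,s),4),'F',F(s)-f0,round(s['time'],2)); return r
E
python3 - <<'E'
from h import *
for c in (.007,.010,.013,.0145):
  if go(.0005,13,c): break
E
```

```text
False 13 0.007 tip [ 0.0007  0.0789 -0.0006] c,z [0.0066 0.0009] F [-0.57 -5.28  1.26] 15.05
False 13 0.01 tip [ 0.0007  0.0809 -0.0011] c,z [0.0086 0.0008] F [-1.79 -7.26  1.81] 15.6
False 13 0.013 tip [ 0.0007  0.083  -0.0017] c,z [0.0108 0.0007] F [-2.77 -8.84  2.91] 16.15
False 13 0.0145 tip [ 0.0007  0.0841 -0.002 ] c,z [0.0119 0.0007] F [-2.93 -8.93  2.97] 16.6
```

```bash
python3 - <<'E'
from h import *
for c in (.0155,.0165):
  if go(.0005,13,c): break
for k in range(4): env.dwell(.05); print(F()-f0)
i,d,W=cloud('wrist'); cv2.imwrite('pics/c1.png',cv2.resize(i[40:330,200:440],None,fx=2,fy=2))
E
```

```text
False 13 0.0155 tip [ 0.0007  0.0848 -0.0022] c,z [0.0126 0.0006] F [-1.93 -9.82  3.1 ] 17.05
False 13 0.0165 tip [ 0.0007  0.0854 -0.0024] c,z [0.0132 0.0006] F [ -2.2  -10.59   4.35] 17.5
[-2.86 -9.54  3.73]
[ -2.95 -10.77   4.84]
[ -1.9  -10.6    4.21]
[ -1.56 -10.81   3.31]
```

View pics/c1.png

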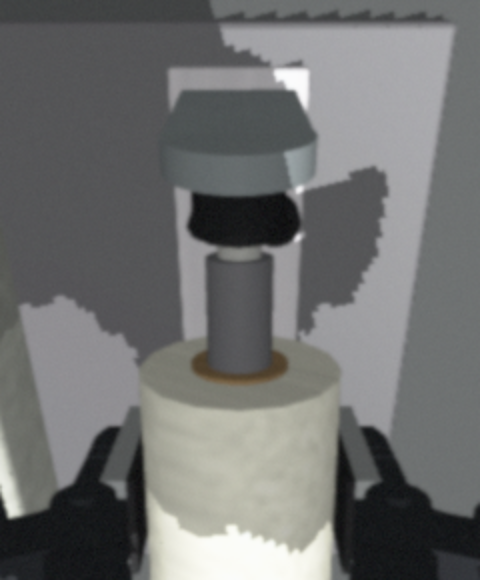

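The picture shows the plunger deep in the cup at (240,225), with only about 6 mm of bare pin left between the barrel and the rim, so the spring is well compressed. Push slightly more and swing down.

```bash
python3 - <<'E'
from h import *
go(.0005,13,.0175)
for th in (11,9,7.5,6,5,4,3,2,1):
  if go(.0003,th,.0175,v=.012,sf=4,w=.1): break
  if abs((F()-f0)).max()>16: print('high');break
E
```

```text
False 13 0.0175 tip [ 0.0007  0.0861 -0.0026] c,z [0.014  0.0005] F [ -2.62 -10.28   4.16] 18.2
False 11 0.0175 tip [ 0.0007  0.0861 -0.0022] c,z [0.0139 0.0004] F [ -2.44 -11.61   3.52] 18.69
False 9 0.0175 tip [ 0.0006  0.0862 -0.0017] c,z [0.0139 0.0005] F [ -2.1  -11.62   5.18] 19.18
False 7.5 0.0175 tip [ 0.0007  0.0863 -0.0013] c,z [0.0139 0.0005] F [ -2.14 -10.8    2.91] 19.6
False 6 0.0175 tip [ 0.0007  0.0862 -0.0009] c,z [0.0138 0.0005] F [ -1.68 -11.61   3.11] 20.02
False 5 0.0175 tip [ 0.0007  0.0863 -0.0007] c,z [0.0139 0.0005] F [ -3.03 -12.36   2.72] 20.39
False 4 0.0175 tip [ 0.0007  0.0862 -0.0004] c,z [0.0137 0.0006] F [ -2.29 -11.8    2.61] 20.76
False 3 0.0175 tip [ 0.0007  0.0863 -0.0001] c,z [0.0138 0.0006] F [ -2.46 -11.13   1.84] 21.12
False 2 0.0175 tip [0.0007 0.0863 0.0001] c,z [0.0138 0.0006] F [ -1.95 -10.98   3.36] 21.49
False 1 0.0175 tip [0.0007 0.0862 0.0004] c,z [0.0137 0.0006] F [ -2.52 -11.8    2.87] 21.86
```

```bash
python3 - <<'E'
from h import *
go(.0003,0,.0175,v=.012,sf=4,w=.2)
o=[]
for n,(r,c) in(('top',(140,340)),('side',(90,275))):
  i,d,W=cloud(n); cv2.imwrite('pics/s_%s.png'%n,i); o.append(cv2.resize(i[r:r+120,c:c+120],(400,400),interpolation=2))
cv2.imwrite('pics/sc.png',np.hstack(o))
E
```

```text
False 0 0.0175 tip [0.0006 0.0862 0.0006] c,z [0.0137 0.0006] F [ -2.97 -10.72   1.86] 22.32
```

View pics/sc.png

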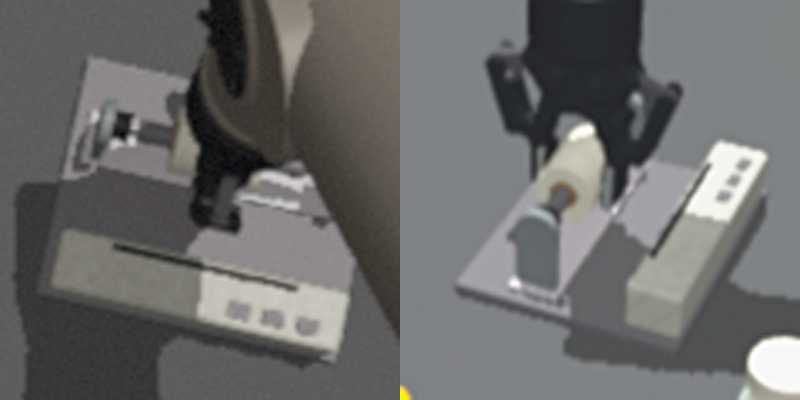

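The stub is hidden by the hand in both views, at (245,165) top and behind the roll in the side view; the plunger side sits well in its cup. I'll let out by feel: the force should fall 0.9 N/mm down to about 3.6 N.

```bash
python3 - <<'E'
from h import *
for c in (.0155,.0135,.0115,.0095,.0075,.006,.005):
  r=go(.0003,0,c,v=.012,sf=5,w=.2)
  if r or abs((F()-f0)[1])<2.5: break
E
```

```text
False 0 0.0155 tip [0.0007 0.0848 0.0006] c,z [0.0123 0.0006] F [ -2.63 -10.14   2.09] 22.94
False 0 0.0135 tip [0.0007 0.0834 0.0007] c,z [0.0109 0.0007] F [-3.41 -8.96  2.06] 23.46
False 0 0.0115 tip [0.0007 0.082  0.0007] c,z [0.0095 0.0007] F [-2.29 -8.45  1.59] 23.98
False 0 0.0095 tip [0.0008 0.0805 0.0007] c,z [0.008  0.0007] F [-2.66 -6.3   2.16] 24.49
False 0 0.0075 tip [0.0008 0.0791 0.0007] c,z [0.0066 0.0007] F [-3.41 -5.35  1.76] 25.01
False 0 0.006 tip [0.0008 0.0782 0.0007] c,z [0.0057 0.0007] F [-1.79 -4.03  1.32] 25.48
False 0 0.005 tip [0.0007 0.0776 0.0005] c,z [0.0051 0.0005] F [-1.38 -4.81  2.26] 25.93
```

```bash
python3 - <<'E'
from h import *
for c in (.004,.003,.002,.001):
  r=go(.0003,0,c,v=.012,sf=4,w=.25)
  fs=[]
  for k in range(5): env.dwell(.04); fs.append(F()-f0)
  m=np.mean(fs,0); print(m.round(2))
  if r or m[1]>-1.2: break
E
```

```text
False 0 0.004 tip [0.0006 0.0766 0.0004] c,z [0.0041 0.0004] F [-0.92 -3.69  1.39] 26.43
[-0.9  -3.12  1.73]
False 0 0.003 tip [0.0005 0.0762 0.0004] c,z [0.0037 0.0004] F [-0.33  1.05  1.1 ] 27.14
[-0.41  1.19  1.78]
```

Force flips at c ≈ 3.8 mm: the stub is on the far cup floor. Release and check.

```bash
python3 - <<'E'
from h import *
env.grip(.06); env.grip(.085); env.dwell(.2)
t=np.array(env.get_state()['tcp_pos']); env.movel(t+[0,0,.15],.12); 
env.reach(M+.0*Yb+[-.02,0,.30],quat(psi)); env.dwell(.4)
i,d,W=cloud('wrist'); P=W.reshape(-1,3)-M; x,y,z=P@Xb,P@Yb,P@Zb
for s in(1,-1):
  m=(s*y>.034)&(s*y<.05)&(abs(x)<.02)&(z>-.02)&(z<.03); print(s,m.sum(),'x',np.median(x[m]),'ztop',np.percentile(z[m],95))
m=(z>.012)&(abs(y)<.05)&(abs(x)<.03);print('roll y',np.percentile(y[m],[1,99]),'top',np.percentile(z[m],98))
i2=camera('side')[0]
cv2.imwrite('pics/fin.png',np.hstack([cv2.resize(i[60:260,230:430],(400,400)),cv2.resize(i2[90:210,275:395],(400,400))])); print(env.get_state()['time'])
E
```

```text
1 165 x 0.0001001312553996464 ztop 0.008221161377601907
-1 134 x -0.0008307368307623518 ztop 0.008580071730415865
roll y [-0.02262276  0.02191211] top 0.3209685782894042
30.625
```

View pics/fin.png

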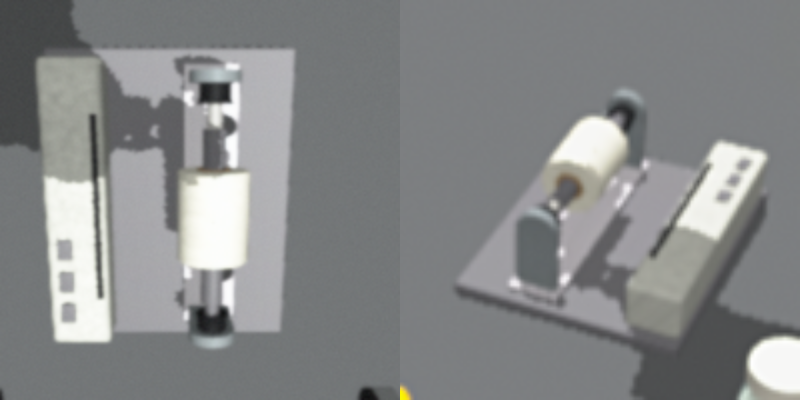

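The roll sits level with both ends in their cups, (213,90) and (210,325), in line within 1 mm, and the hand is well clear. Handing in.

```bash
python3 -c "
from h import *
print(job.job_done())"
```

```text
the job is handed in; nothing more can be done
None
```

I loaded the roll in the printer and handed the job in: both spindle ends sit in their cups, level and in line within about 1 mm. The highest force I read while pressing was about 13 N, against the 25 N limit. Loading took about 31 s of the 64 s allowed; no verdict came back.

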